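Load a control vial into the analyser's sample drawer

ROBOT

A 6-joint arm with a two-finger parallel gripper is mounted at the origin on the work surface. World frame = base frame: x ahead of the robot, y to its left, z up, the work surface at z = 0. Lengths are in mm, angles in rad, forces in N, time in s.
With the tool pointing down it reaches from about 425 to 925 mm from the base axis. Payload 12.5 kg.
Tool frame: the origin (TCP) lies between the finger pads; the fingertips stand r.tcp_to_tips ahead of it and the grasp point (between the pads) lies 5 mm behind it (r.tcp_to_tips is the distance from the TCP to the fingertips, in mm); z points along the fingers, y is the line along which they close (so a half turn about z gives the same grasp; the last joint's range is limited). The gripper opens to 85 mm and grips with 20 to 120 N. Pads are 22 mm wide; open, the fingers measure 114 mm over their backs; the gripper's body (76 mm by 85 mm) begins 54 mm behind the grasp point. The pads swing forward as they close: fully open they stand 13 mm farther back than shut.
Start: joints at [-1.443, 0.491, 1.559, -0, 1.092, -0.106], TCP at [144.819, -608.005, 245.327] pointing down, gripper open.
Joint ranges: [-3.1, 3.1], [-0.84, 2.19], [0.05, 2.79], [-1.13, 4.28], [0.06, 2.93], [-2.69, 2.69]. Speed limits (rad/s): [2.22, 2.22, 2.79, 3.14, 3.14, 3.14].

INTERFACE

Orientations are given as a unit quaternion [w, x, y, z].
In Python, from rig import telemetry, imaging, job, r gives the robot as it stands. The module is installed in compiled form; this text tells all that it offers.
- The arm moves only by the tool send_rows, never from a script. Its argument "series" is a list of rows, each an object of numbers: "rx", "ry", "rz": the turn, a rotation vector about the world's x, y, z in rad; "x", "y", "z": the shift along the world's x, y, z in mm; "gripper": the closure in counts, from 0 (fully open) to 255 (shut). In form: [{"rx": .., "ry": .., "rz": .., "x": .., "y": .., "z": .., "gripper": ..}, ...]. A call has 1 to 20 rows; each row shifts and turns the commanded pose from where the row before left it; what a row does not reach is not made up. A row lasts 1/10 s, in which the tool goes at most 50 mm and 8.59 degrees, less where a joint would pass 70% of its speed; a pose out of reach is approached as far as the arm can. A call is refused whole if a number of a shift passes 50 or a number of a turn 0.15, either way. A call with a gripper value outside its range is refused whole. The fingers move at their own pace and stop on an object; the grip force is fixed at half the most. Time passes only in rows, so rows that do not move let the fingers close. It gives the time, the measured TCP pose, the force, the opening and the grip force at its end, in the units of the state.
- telemetry.get_state(): the state, without advancing time (a new reading comes with each control period).
- imaging.grab_frame(name): name is "side" or "top" or "wrist"; returns a dict with "color" (420x560x3 uint8, red, green, blue), "fx", "fy", "cx", "cy" (pixels), "k1" (the pictures are not rectified: a ray, as slopes to the right and down, at radius r is drawn at 1 + k1 r^2 times it, then the intrinsics apply), "world_to_cam" (4x4, takes a point from world to camera coordinates); the wrist camera has in their place "hand_eye" (4x4, takes a point from camera to tool coordinates, whose origin is the TCP and whose axes are the flange's). Camera axes: x right, y down, z forward; pixel columns grow to the right and rows downward; lengths in mm; the calibration is good to about 2 mm. A picture is of the moment at which its call begins: read the wrist's pose just before it. There is no depth.
- job.close_job(): hands the job in; it is judged then, once.
The state is a dict: "time_s": time; "joint_positions": joint angles; "joint_velocities": joint speeds; "effort": joint torques, N m; "position": TCP position; "eef_rot": TCP orientation; "force": force on the tool from outside, world axes, zero at the start; "torque": the same for the moment, N m; "width": finger opening in mm; "grasp_force": force on a finger pad.
Only numpy, scipy, OpenCV 4.12 (cv2) and the standard library are available. Lean on these libraries where they do the work, as an engineer would, in place of code of your own. Each camera call takes 0.05 s, during which the arm holds its last target. There are 200 camera calls.

TASK

Run the control: press the release key on top of the small benchtop analyser so that its sample drawer pops open, stand the small amber control vial upright in the drawer's round pocket, then ease the drawer home against its spring and seal until it clicks and stays shut by itself. Work gently: no knocks, and no push over 25 N on the key, the vial or the drawer. Leave the other things on the bench where they are.

Things in the scene. Friction and masses are not known exactly. Their poses are not given: they have to be found in the camera images.
- analyser: Benchtop analyser: cream case 230 (x) x 230 (y) x 100 mm high, fixed on the bench, with a display housing 128 mm high along its rear edge. Origin: centre of its underside. Its +x points from its front to its rear, +y to the left seen from its front, z up. The front with the drawer is its -x face, 115 mm from the origin, looking roughly towards the robot.
- drawer (a joint): Opening of the drawer towards the analyser's -x, m: 0 = shut and latched, 0.085 = popped out. A damped spring pushes it out, 5 N shut, 1.5 N open. Coming home it meets the latch's ramp 15 mm before 0 (8 to 9 N) and in the last 1.5 mm a rubber seal (10 N per mm); the click comes as 0 is reached, at 13 to 16 N. Hard stop 1.5 mm beyond. Over 25 N harms it. Let go too soon, it comes out again.
- drawer_front (a point): Middle of the drawer's front face, where it is pushed home: an upright flat cream panel 116 mm wide (analyser y), 76 mm high, 10 mm thick, from 10 to 86 mm above the bench, this point at 48 mm. It stands 15 mm in front of the case when shut and 100 mm when open. The case behind is 100 mm high.
- pocket (a point): Centre of the floor of the round pocket in the drawer's tray, 22 mm above the bench, 52 mm behind the drawer's front face. Bore 29 mm, widening to 36 mm at the mouth; rim 45 mm across, 17 mm above this point. Inside the case while shut; open, it is 48 mm in front of the case and 42 mm behind the front panel's inner face. On either side of it (analyser y) the tray is low and open.
- key_top (a point): Centre of the top of the release key: a grey push key 40 mm (analyser x) x 44 mm (y) at the front right of the analyser's deck, 10 mm proud of it, 110 mm above the bench. It travels 7 mm straight down against a spring, 4 to 6 N (over 25 N harms it); the drawer is freed by 5 mm at the latest. It must be let up for the drawer to latch, and dips by itself as the drawer clicks home.
- release_key (a joint): How far the release key is pressed, in m: 0 = up, 0.007 = fully down.
- vial_centre (a point): Centre, half-way up, of the control vial: round, amber glass, 24 mm in diameter, 48 mm tall with a white cap (its top 12 mm, 23 mm wide), about 35 g, standing on the bench right of the analyser. z axis up through the cap. The smallest upright thing there: the two white bottles are 38 mm wide, 78 mm tall. Stood in the pocket this point is 46 mm above the bench.
- bottle_a: White reagent bottle with grey cap, 38 mm in diameter, 78 mm tall, standing near the vial; not part of the job. Origin: centre of its underside.
- bottle_b: Another such white reagent bottle, 38 mm in diameter, 78 mm tall; not part of the job. Origin: centre of its underside.
- tube_rack: Cream rack, 24 x 116 mm, holding five orange-capped sample tubes, 98 mm high in all, left of the analyser; not part of the job. Origin: centre of its underside.
- mouse: Black computer mouse 105 x 60 x 28 mm on the left; not part of the job. Origin: centre of its underside.
- marker: Marker pen 110 mm long, 13 mm thick, lying on the right; not part of the job. Origin: under its middle, on the bench.

How it is judged:
By the outcome, as a careful person would: the job done as asked, in the order asked, and still so for the second after the job is handed in, with the robot touching nothing.
It also fails if it takes over 67 s, if anything falls off the work surface, if the arm or the gripper's body presses on something with over 40 N, if the wrist force passes 120 N, or if a joint passes its speed limit or range.

## Working session

There is one attempt and no reset: what is moved stays moved. The work goes in short steps, Python scripts to look and compute and a tool call to move; the robot and the scene stay as the last step left them, time stands still between calls to the robot, and variables do not carry over. Pictures are saved under pics/ and viewed, at most 10 in all, crops included, and the job is handed in when it is done.

Besides the shell and the picture viewer there is one more tool, called after "Emit:" in YAML: its name, and indented under it one key for each argument. send_rows: Moves the arm, as the interface text tells. Its arguments: {"type":"object","properties":{"series":{"type":"array"}},"required":["series"]}

```bash
mkdir -p pics
cat > h.py <<'E'
import numpy as np, cv2
from rig import telemetry, imaging, job, r
from scipy.spatial.transform import Rotation as R
def pose():
    s=telemetry.get_state(); q=s["eef_rot"]; T=np.eye(4)
    T[:3,:3]=R.from_quat([q[1],q[2],q[3],q[0]]).as_matrix(); T[:3,3]=s["position"]; return T
def grab(n):
    T=pose(); f=imaging.grab_frame(n)
    c2w=T@np.array(f["hand_eye"]) if n=="wrist" else np.linalg.inv(np.array(f["world_to_cam"]))
    K=np.array([[f["fx"],0,f["cx"]],[0,f["fy"],f["cy"]],[0,0,1.]])
    np.savez(f"{n}.npz",c=c2w,K=K,k=f["k1"],im=f["color"]); return f["color"]
def ray(n,u,v):
    d=np.load(n+".npz"); p=cv2.undistortPoints(np.array([[[u,v]]],float),d["K"],np.array([float(d["k"]),0,0,0]))[0,0]
    return d["c"][:3,3], d["c"][:3,:3]@np.array([p[0],p[1],1])
def at(n,u,v,z):
    o,w=ray(n,u,v); return (o+w*(z-o[2])/w[2]).round(1)
def proj(n,P):
    d=np.load(n+".npz"); M=np.linalg.inv(d["c"]); p=M[:3,:3]@np.array(P,float)+M[:3,3]; a=p[:2]/p[2]; a=a*(1+d["k"]*(a@a))
    return (d["K"][:2,:2]@a+d["K"][:2,2]).round(1)
def save(im,name,box=None,s=1):
    if box: im=im[box[1]:box[3],box[0]:box[2]]
    cv2.imwrite("pics/"+name,cv2.resize(im[:,:,::-1],None,fx=s,fy=s,interpolation=cv2.INTER_CUBIC))
E
python3 - <<'E'
from h import *
for n in ("top","side"): save(grab(n),n+"0.png",None,1.4)
s=telemetry.get_state(); print(s, r.tcp_to_tips)
for n in("top","side"):
  d=np.load(n+".npz"); print(d["c"].round(2))
E
```

```text
{'time_s': 0.1, 'joint_positions': array([-1.44259887e+00,  4.91481901e-01,  1.55935765e+00,  4.81012180e-06,
        1.09170470e+00, -1.05581445e-01]), 'joint_velocities': array([-0.00097005, -0.00188291, -0.00152229, -0.00134707,  0.00262438,
       -0.00146942]), 'effort': array([ 2.19313479e-03, -6.19444156e+01, -2.62027699e+01, -1.35650066e-04,
        2.90211130e-03, -4.62521839e-06]), 'position': array([ 144.79684299, -607.81908164,  244.80759506]), 'eef_rot': array([-4.75792443e-04,  9.93176220e-01,  1.16622339e-01, -3.24659999e-06]), 'force': array([-1.07406987,  0.09620166,  0.13806373]), 'torque': array([ 0.02741349, -0.02302974,  0.01920801]), 'grasp_force': 0.0, 'width': 85.48739451670656} 14.0
[[-5.00000e-02 -9.80000e-01  2.00000e-01  2.49630e+02]
 [-1.00000e+00  5.00000e-02 -1.00000e-02 -3.78200e+01]
 [-0.00000e+00 -2.00000e-01 -9.80000e-01  1.51839e+03]
 [ 0.00000e+00  0.00000e+00  0.00000e+00  1.00000e+00]]
[[ 9.4000e-01 -2.3000e-01  2.3000e-01  2.3244e+02]
 [-3.3000e-01 -6.3000e-01  7.1000e-01 -9.5555e+02]
 [-2.0000e-02 -7.4000e-01 -6.7000e-01  9.4636e+02]
 [ 0.0000e+00  0.0000e+00  0.0000e+00  1.0000e+00]]
```

View pics/top0.png

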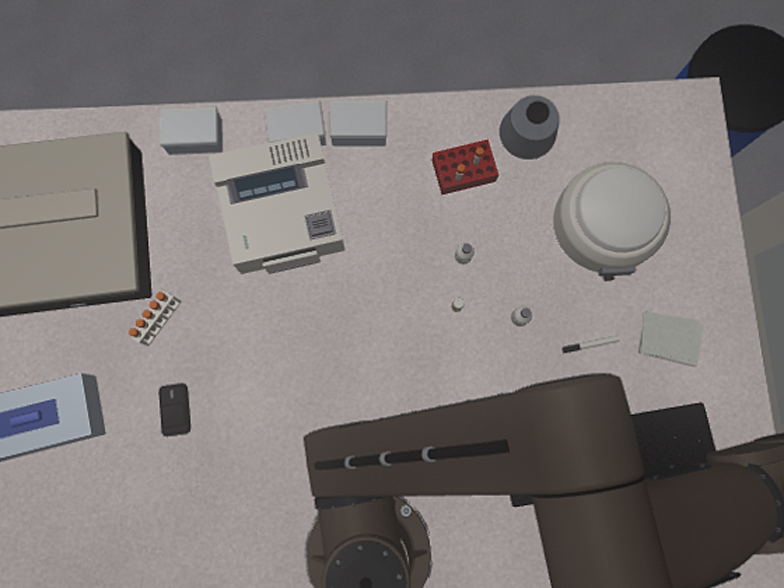

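View pics/side0.png

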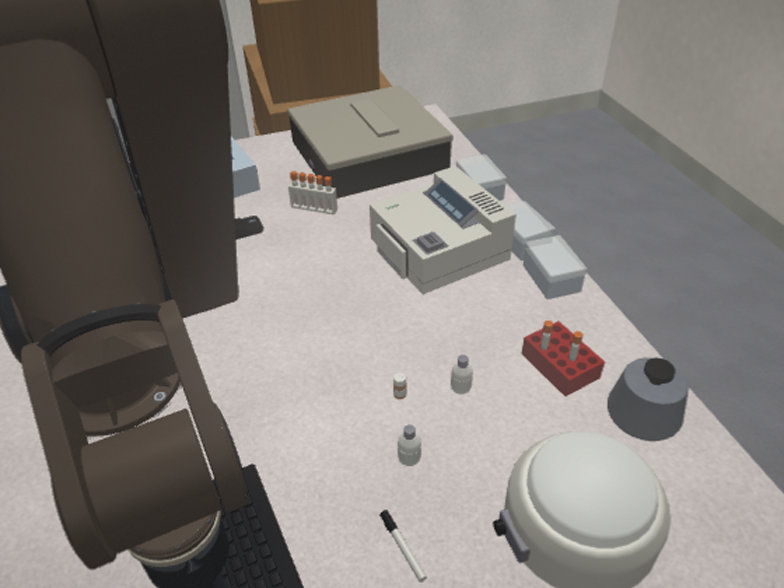

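The top view shows the vial cap at (458,304), the key at (320,223), the drawer front around (291,260) and the bottles at (464,252) and (522,315), all in the 1.4x picture. The side view agrees: vial cap (400,378), key (431,241).

Run:
```python
from h import *
t=lambda u,v,z:at("top",u/1.4,v/1.4,z); s=lambda u,v,z:at("side",u/1.4,v/1.4,z)
print("vial",t(458,303,48),s(400,377,48))
print("key",t(320,222,110),s(431,241,110))
a,b=t(237,264,100),t(341,237,100); print("front top edge",a,b,"yaw",np.degrees(np.arctan2(*(a-b)[[0,1]])))
a,b=t(263,264,86),t(318,253,86); print("panel",a,b,np.degrees(np.arctan2(*(a-b)[[0,1]])))
print("bottles",t(465,248,78),t(523,312,78))
```

```text
vial [ 493.7 -211.    48. ] [ 492.4 -211.2   48. ]
key [666.6  67.8 110. ] [660.2  63.8 110. ]
front top edge [588.9 240.9 100. ] [635.3  26.3 100. ] yaw -12.20046872738078
panel [589.6 190.2  86. ] [607.2  76.   86. ] -8.761242083107957
bottles [ 604.3 -230.5   78. ] [ 463.4 -338.8   78. ]
```

Emit:
send_rows:
  series:
    - {"x":29,"y":33,"gripper":255}
    - {"x":29,"y":33}
    - {"x":29,"y":33}
    - {"x":29,"y":33}
    - {"x":29,"y":33}
    - {"x":29,"y":33}
    - {"x":29,"y":33}
    - {"x":29,"y":33}
    - {"x":29,"y":33}
    - {"x":29,"y":33}
    - {"x":29,"y":33}
    - {"x":29,"y":33}
    - {}
    - {}
    - {}

```text
invalid input
```

Run:
```python
from h import *
save(grab("wrist"),"w1.png"); print(np.load("wrist.npz")["c"].round(2), pose().round(2), proj("wrist",[493,-211,48]))
```

```text
[[ 2.3000e-01 -9.2000e-01 -3.1000e-01  2.2446e+02]
 [-9.7000e-01 -2.2000e-01 -7.0000e-02 -5.8962e+02]
 [-0.0000e+00  3.2000e-01 -9.5000e-01  3.7230e+02]
 [ 0.0000e+00  0.0000e+00  0.0000e+00  1.0000e+00]] [[ 9.7000e-01  2.3000e-01 -0.0000e+00  1.4480e+02]
 [ 2.3000e-01 -9.7000e-01  0.0000e+00 -6.0782e+02]
 [ 0.0000e+00 -0.0000e+00 -1.0000e+00  2.4489e+02]
 [ 0.0000e+00  0.0000e+00  0.0000e+00  1.0000e+00]] [-239.8 -536.8]
```

View pics/w1.png

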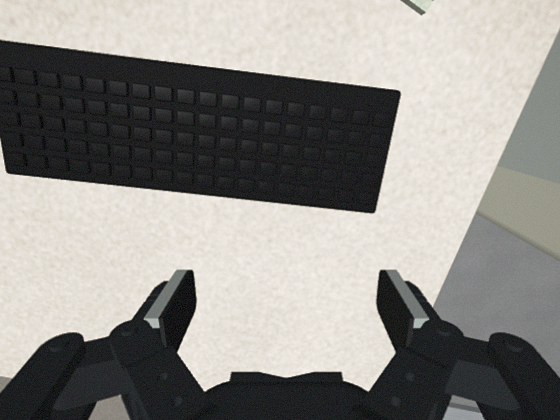

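The arm has not moved: the wrist picture shows the keyboard and the open fingers at the bottom, around (170,300) and (400,300). The rows need every field.

Emit:
send_rows:
  series:
    - {"rx":0,"ry":0,"rz":0,"x":29,"y":33,"z":0,"gripper":255}
    - {"rx":0,"ry":0,"rz":0,"x":29,"y":33,"z":0,"gripper":255}
    - {"rx":0,"ry":0,"rz":0,"x":29,"y":33,"z":0,"gripper":255}
    - {"rx":0,"ry":0,"rz":0,"x":29,"y":33,"z":0,"gripper":255}
    - {"rx":0,"ry":0,"rz":0,"x":29,"y":33,"z":0,"gripper":255}
    - {"rx":0,"ry":0,"rz":0,"x":29,"y":33,"z":0,"gripper":255}
    - {"rx":0,"ry":0,"rz":0,"x":29,"y":33,"z":0,"gripper":255}
    - {"rx":0,"ry":0,"rz":0,"x":29,"y":33,"z":0,"gripper":255}
    - {"rx":0,"ry":0,"rz":0,"x":29,"y":33,"z":0,"gripper":255}
    - {"rx":0,"ry":0,"rz":0,"x":29,"y":33,"z":0,"gripper":255}
    - {"rx":0,"ry":0,"rz":0,"x":0,"y":0,"z":0,"gripper":255}
    - {"rx":0,"ry":0,"rz":0,"x":0,"y":0,"z":0,"gripper":255}
    - {"rx":0,"ry":0,"rz":0,"x":0,"y":0,"z":0,"gripper":255}

```text
time_s: 1.45
position: [434.4, -278.5, 245.2]
eef_rot: [0.0, 0.993, 0.116, -0.0]
force: [-0.5, -0.1, -0.2]
width: -0.1
grasp_force: 0.0
```

Run:
```python
from h import *
save(grab("wrist"),"w2.png"); print(pose().round(2), proj("wrist",[493,-211,48]))
```

```text
[[ 9.7000e-01  2.3000e-01 -0.0000e+00  4.3425e+02]
 [ 2.3000e-01 -9.7000e-01 -0.0000e+00 -2.7876e+02]
 [-0.0000e+00  0.0000e+00 -1.0000e+00  2.4526e+02]
 [ 0.0000e+00  0.0000e+00  0.0000e+00  1.0000e+00]] [232.2 113.3]
```

View pics/w2.png

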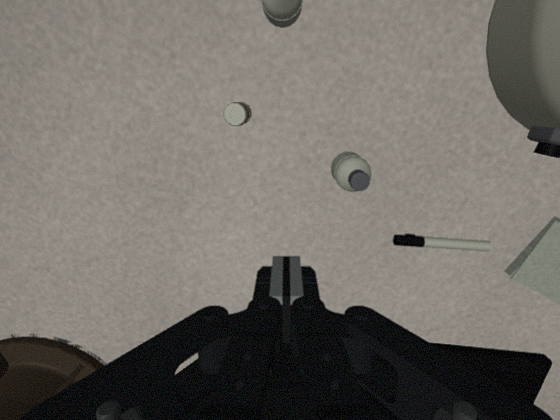

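The vial cap is at (235.5,114), about 2 mm from the estimate. On to the key.

Emit:
send_rows:
  series:
    - {"rx":0,"ry":0,"rz":0,"x":16,"y":33,"z":0,"gripper":255}
    - {"rx":0,"ry":0,"rz":0,"x":16,"y":33,"z":0,"gripper":255}
    - {"rx":0,"ry":0,"rz":0,"x":16,"y":33,"z":0,"gripper":255}
    - {"rx":0,"ry":0,"rz":0,"x":16,"y":33,"z":0,"gripper":255}
    - {"rx":0,"ry":0,"rz":0,"x":16,"y":33,"z":0,"gripper":255}
    - {"rx":0,"ry":0,"rz":0,"x":16,"y":33,"z":0,"gripper":255}
    - {"rx":0,"ry":0,"rz":0,"x":16,"y":33,"z":0,"gripper":255}
    - {"rx":0,"ry":0,"rz":0,"x":16,"y":33,"z":0,"gripper":255}
    - {"rx":0,"ry":0,"rz":0,"x":16,"y":33,"z":0,"gripper":255}
    - {"rx":0,"ry":0,"rz":0,"x":16,"y":33,"z":0,"gripper":255}
    - {"rx":0,"ry":0,"rz":0,"x":0,"y":0,"z":0,"gripper":255}
    - {"rx":0,"ry":0,"rz":0,"x":0,"y":0,"z":0,"gripper":255}
    - {"rx":0,"ry":0,"rz":0,"x":0,"y":0,"z":0,"gripper":255}

```text
time_s: 2.8
position: [594.5, 50.6, 245.2]
eef_rot: [0.0, 0.993, 0.116, -0.0]
force: [-0.1, -0.7, -0.1]
width: -0.2
grasp_force: 0.0
```

Run:
```python
from h import *
print("vial",at("wrist",235.5,113.5,48))
save(grab("wrist"),"w3.png",None,1.4); print(pose().round(2), proj("wrist",[663,66,110]))
```

```text
vial [ 493.6 -214.2   48. ]
[[ 9.7000e-01  2.3000e-01 -0.0000e+00  5.9452e+02]
 [ 2.3000e-01 -9.7000e-01 -0.0000e+00  5.0510e+01]
 [-0.0000e+00  0.0000e+00 -1.0000e+00  2.4536e+02]
 [ 0.0000e+00  0.0000e+00  0.0000e+00  1.0000e+00]] [286.  118.8]
```

View pics/w3.png

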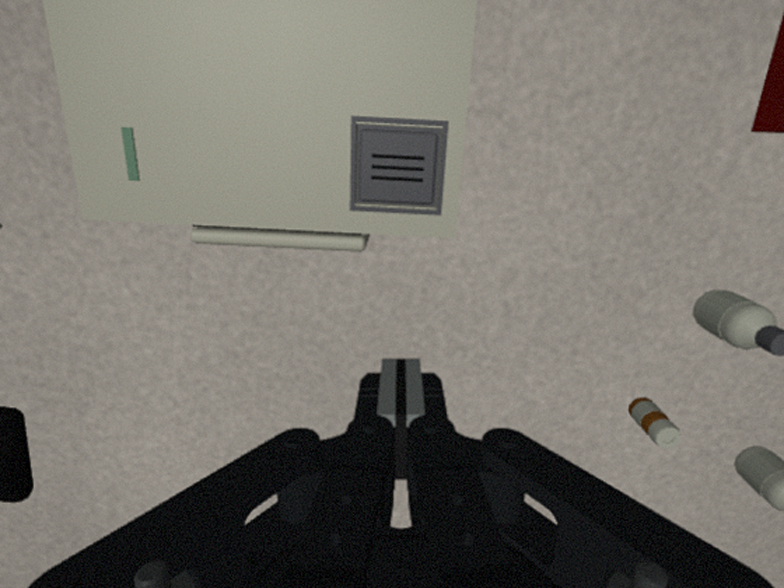

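The key is at (398.5,166), the case front edge runs (80,219) to (458,237), and the panel top's front edge runs (193,242) to (364,250), in the 1.4x picture.

Run:
```python
from h import *
t=lambda u,v,z:at("wrist",u/1.4,v/1.4,z)
print("key",t(398.5,166,110))
for a,b in((t(80,219,100),t(458,237,100)),(t(193,242,86),t(364,250,86))):
  print(a,b,(a+b)/2,np.degrees(np.arctan2(*(b-a)[[0,1]])), np.linalg.norm(a-b))
th=np.radians(11.2);ex=np.array([np.cos(th),np.sin(th)]);print(ex)
```

```text
key [662.9  67.1 110. ]
[586.8 249.6 100. ] [629.6  21.2 100. ] [608.2 135.4 100. ] 169.38640328145294 232.37555809508024
[583.9 187.2  86. ] [604.6  76.9  86. ] [594.25 132.05  86.  ] 169.3709360349733 112.2255764075195
[0.98095516 0.19423435]
```

Emit:
send_rows:
  series:
    - {"rx":0,"ry":0,"rz":-0.049,"x":23,"y":5.5,"z":-10,"gripper":255}
    - {"rx":0,"ry":0,"rz":0,"x":23,"y":5.5,"z":-20,"gripper":255}
    - {"rx":0,"ry":0,"rz":0,"x":22,"y":5.5,"z":-30,"gripper":255}
    - {"rx":0,"ry":0,"rz":0,"x":0,"y":0,"z":-30,"gripper":255}
    - {"rx":0,"ry":0,"rz":0,"x":0,"y":0,"z":-20,"gripper":255}
    - {"rx":0,"ry":0,"rz":0,"x":0,"y":0,"z":-5,"gripper":255}
    - {"rx":0,"ry":0,"rz":0,"x":0,"y":0,"z":0,"gripper":255}
    - {"rx":0,"ry":0,"rz":0,"x":0,"y":0,"z":-2,"gripper":255}
    - {"rx":0,"ry":0,"rz":0,"x":0,"y":0,"z":-2,"gripper":255}
    - {"rx":0,"ry":0,"rz":0,"x":0,"y":0,"z":-1,"gripper":255}
    - {"rx":0,"ry":0,"rz":0,"x":0,"y":0,"z":-1,"gripper":255}
    - {"rx":0,"ry":0,"rz":0,"x":0,"y":0,"z":0,"gripper":255}

```text
time_s: 4.05
position: [662.8, 68.5, 124.5]
eef_rot: [0.0, 0.996, 0.092, 0.0]
force: [-0.5, 0.6, 0.4]
width: -0.2
grasp_force: 0.0
```

Emit:
send_rows:
  series:
    - {"rx":0,"ry":0,"rz":0,"x":0,"y":0,"z":-1,"gripper":255}
    - {"rx":0,"ry":0,"rz":0,"x":0,"y":0,"z":-1,"gripper":255}
    - {"rx":0,"ry":0,"rz":0,"x":0,"y":0,"z":-1,"gripper":255}
    - {"rx":0,"ry":0,"rz":0,"x":0,"y":0,"z":-1,"gripper":255}
    - {"rx":0,"ry":0,"rz":0,"x":0,"y":0,"z":0,"gripper":255}

```text
time_s: 4.55
position: [662.8, 68.5, 120.2]
eef_rot: [0.0, 0.996, 0.092, -0.0]
force: [-0.9, -0.7, 2.6]
width: 0.2
grasp_force: 1.3
```

Emit:
send_rows:
  series:
    - {"rx":0,"ry":0,"rz":0,"x":0,"y":0,"z":-1,"gripper":255}
    - {"rx":0,"ry":0,"rz":0,"x":0,"y":0,"z":-1,"gripper":255}
    - {"rx":0,"ry":0,"rz":0,"x":0,"y":0,"z":0,"gripper":255}

```text
time_s: 4.85
position: [662.8, 68.5, 118.4]
eef_rot: [0.0, 0.996, 0.092, 0.0]
force: [-1.4, -0.0, 3.2]
width: 0.0
grasp_force: 1.7
```

Run:
```python
from h import *
print(telemetry.get_state()["force"]); o=np.load("side.npz")["im"]; n=grab("side")
d=(cv2.absdiff(o,n).sum(2)>40)[130:215,250:380]; print(d.sum())
for p in ([594,132.5,86],[510,117,86]): print(proj("side",p), n[tuple(proj("side",p).astype(int)[::-1])])
```

```text
[-1.41691624e+00 -8.91892109e-04  3.24336694e+00]
7471
[278.5 170.3] [109 109 113]
[253.2 179.4] [107 106 102]
```

Emit:
send_rows:
  series:
    - {"rx":0,"ry":0,"rz":0,"x":0,"y":0,"z":-1,"gripper":255}
    - {"rx":0,"ry":0,"rz":0,"x":0,"y":0,"z":-1,"gripper":255}
    - {"rx":0,"ry":0,"rz":0,"x":0,"y":0,"z":0,"gripper":255}
    - {"rx":0,"ry":0,"rz":0,"x":0,"y":0,"z":0,"gripper":255}
    - {"rx":0,"ry":0,"rz":0,"x":0,"y":0,"z":0,"gripper":255}

```text
time_s: 5.4
position: [662.8, 68.4, 116.9]
eef_rot: [0.0, 0.996, 0.092, 0.0]
force: [-3.8, -1.1, 9.4]
width: -0.0
grasp_force: 4.4
```

Run:
```python
from h import *
save(np.hstack([grab("top")[90:220,140:290],grab("side")[90:220,230:380]]),"ts4.png",None,2.5)
```

```text
(no output)
```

View pics/ts4.png

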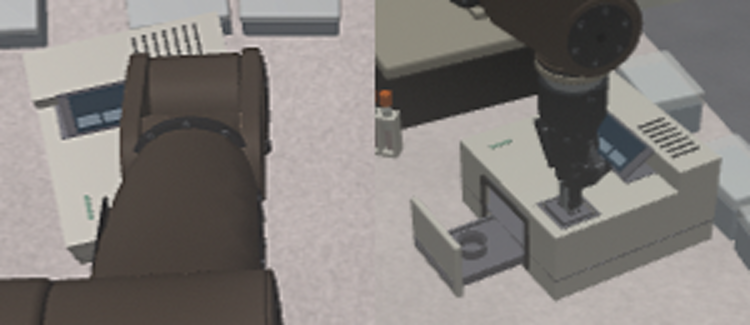

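The side view (right half) shows the drawer out with the pocket ring clear, at about (472,243) in the crop. I lift off and look at the pocket from above.

Emit:
send_rows:
  series:
    - {"rx":0,"ry":0,"rz":0,"x":0,"y":0,"z":4,"gripper":255}
    - {"rx":0,"ry":0,"rz":0,"x":0,"y":0,"z":10,"gripper":255}
    - {"rx":0,"ry":0,"rz":0,"x":0,"y":0,"z":40,"gripper":255}
    - {"rx":0,"ry":0,"rz":0,"x":-35,"y":9,"z":30,"gripper":255}
    - {"rx":0,"ry":0,"rz":0,"x":-35,"y":9,"z":30,"gripper":255}
    - {"rx":0,"ry":0,"rz":0,"x":-35,"y":9,"z":16,"gripper":255}
    - {"rx":0,"ry":0,"rz":0,"x":-35,"y":9,"z":0,"gripper":255}
    - {"rx":0,"ry":0,"rz":0,"x":-35,"y":9,"z":0,"gripper":255}
    - {"rx":0,"ry":0,"rz":0,"x":0,"y":0,"z":0,"gripper":255}
    - {"rx":0,"ry":0,"rz":0,"x":0,"y":0,"z":0,"gripper":255}
    - {"rx":0,"ry":0,"rz":0,"x":0,"y":0,"z":0,"gripper":255}

```text
time_s: 6.6
position: [488.7, 113.4, 246.6]
eef_rot: [0.0, 0.996, 0.092, 0.0]
force: [0.6, -0.6, 0.6]
width: 0.2
grasp_force: 0.0
```

Run:
```python
from h import *
save(grab("wrist"),"w5.png",None,1.4); print(pose().round(2), proj("wrist",[561,126.6,39]),proj("wrist",[510,117,86]))
```

```text
[[ 9.8000e-01  1.8000e-01  0.0000e+00  4.8870e+02]
 [ 1.8000e-01 -9.8000e-01 -0.0000e+00  1.1331e+02]
 [ 0.0000e+00  0.0000e+00 -1.0000e+00  2.4634e+02]
 [ 0.0000e+00  0.0000e+00  0.0000e+00  1.0000e+00]] [285.6 112.4] [285.6 172.4]
```

View pics/w5.png

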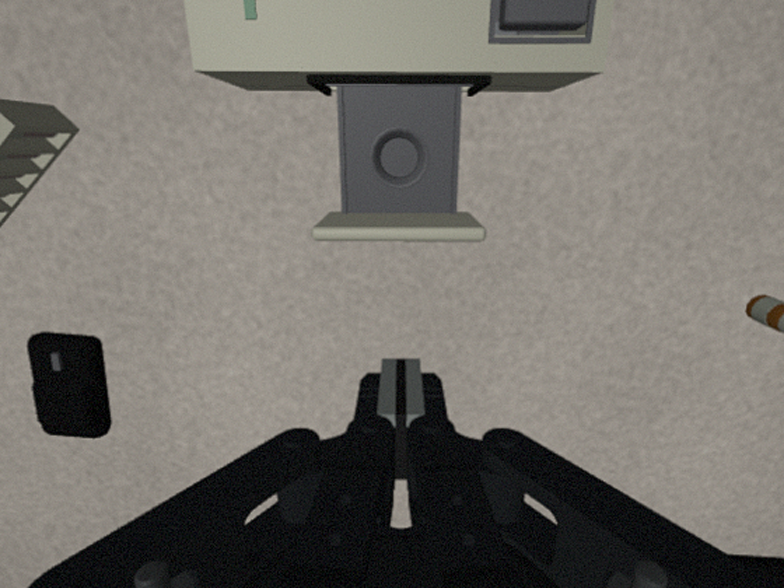

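The pocket rim is at (399.5,157) in the 1.4x picture, that is (285.4,112.1), against a prediction of (285.6,112.4), so the analyser geometry is right to under 1 mm. Now the vial.

Emit:
send_rows:
  series:
    - {"rx":0,"ry":0,"rz":0,"x":-6,"y":-38,"z":0,"gripper":0}
    - {"rx":0,"ry":0,"rz":0,"x":-6,"y":-38,"z":0,"gripper":0}
    - {"rx":0,"ry":0,"rz":0,"x":-6,"y":-38,"z":0,"gripper":0}
    - {"rx":0,"ry":0,"rz":0,"x":-6,"y":-38,"z":-15,"gripper":0}
    - {"rx":0,"ry":0,"rz":0,"x":-6,"y":-38,"z":-15,"gripper":0}
    - {"rx":0,"ry":0,"rz":0,"x":-6,"y":-38,"z":-15,"gripper":0}
    - {"rx":0,"ry":0,"rz":0,"x":-6,"y":-38,"z":-15,"gripper":0}
    - {"rx":0,"ry":0,"rz":0,"x":-6,"y":-38,"z":-15,"gripper":0}
    - {"rx":0,"ry":0,"rz":0,"x":-6,"y":-34,"z":-10,"gripper":0}
    - {"rx":0,"ry":0,"rz":0,"x":0,"y":0,"z":0,"gripper":0}
    - {"rx":0,"ry":0,"rz":0,"x":0,"y":0,"z":0,"gripper":0}
    - {"rx":0,"ry":0,"rz":0,"x":0,"y":0,"z":0,"gripper":0}

```text
time_s: 7.85
position: [434.1, -224.2, 161.3]
eef_rot: [-0.0, 0.996, 0.092, -0.0]
force: [0.8, 0.4, -0.1]
width: 85.9
grasp_force: 0.0
```

Run:
```python
from h import *
im=grab("wrist"); print(pose()[:3,3].round(1)); p=proj("wrist",[493.5,-213.5,48]);print(p, proj("wrist",pose()[:3,3]))
x,y=p.astype(int); save(im,"w6.png",(max(x-75,0),max(y-60,0),x+75,y+60),5)
```

```text
[ 434.2 -223.9  161.5]
[285.6 134. ] [284.  289.2]
```

View pics/w6.png

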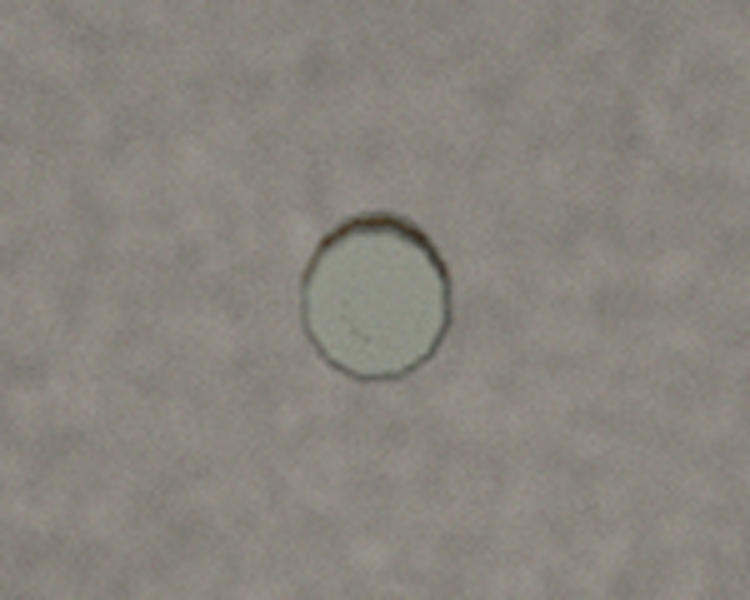

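The cap centre is at (376,304) in the crop, that is (285.2,134.8), which puts the vial at about (493,-213.4).

Emit:
send_rows:
  series:
    - {"rx":0,"ry":0,"rz":0,"x":29.4,"y":5.3,"z":0,"gripper":0}
    - {"rx":0,"ry":0,"rz":0,"x":29.4,"y":5.3,"z":0,"gripper":0}
    - {"rx":0,"ry":0,"rz":0,"x":0,"y":0,"z":-30,"gripper":0}
    - {"rx":0,"ry":0,"rz":0,"x":0,"y":0,"z":-35,"gripper":0}
    - {"rx":0,"ry":0,"rz":0,"x":0,"y":0,"z":-35,"gripper":0}
    - {"rx":0,"ry":0,"rz":0,"x":0,"y":0,"z":-20,"gripper":0}
    - {"rx":0,"ry":0,"rz":0,"x":0,"y":0,"z":-7,"gripper":0}
    - {"rx":0,"ry":0,"rz":0,"x":0,"y":0,"z":0,"gripper":120}
    - {"rx":0,"ry":0,"rz":0,"x":0,"y":0,"z":0,"gripper":130}
    - {"rx":0,"ry":0,"rz":0,"x":0,"y":0,"z":0,"gripper":140}
    - {"rx":0,"ry":0,"rz":0,"x":0,"y":0,"z":0,"gripper":150}
    - {"rx":0,"ry":0,"rz":0,"x":0,"y":0,"z":0,"gripper":150}

```text
time_s: 9.1
position: [492.8, -214.1, 35.0]
eef_rot: [0.0, 0.996, 0.092, 0.0]
force: [-0.8, 0.4, -0.5]
width: 35.2
grasp_force: 0.0
```

Emit:
send_rows:
  series:
    - {"rx":0,"ry":0,"rz":0,"x":0,"y":0,"z":0,"gripper":160}
    - {"rx":0,"ry":0,"rz":0,"x":0,"y":0,"z":0,"gripper":167}
    - {"rx":0,"ry":0,"rz":0,"x":0,"y":0,"z":0,"gripper":174}
    - {"rx":0,"ry":0,"rz":0,"x":0,"y":0,"z":0,"gripper":181}
    - {"rx":0,"ry":0,"rz":0,"x":0,"y":0,"z":0,"gripper":188}
    - {"rx":0,"ry":0,"rz":0,"x":0,"y":0,"z":0,"gripper":195}
    - {"rx":0,"ry":0,"rz":0,"x":0,"y":0,"z":0,"gripper":202}
    - {"rx":0,"ry":0,"rz":0,"x":0,"y":0,"z":0,"gripper":202}

```text
time_s: 9.9
position: [492.6, -213.9, 34.5]
eef_rot: [0.0, 0.996, 0.092, 0.0]
force: [-0.8, 1.2, 6.0]
width: 22.0
grasp_force: 58.6
```

Emit:
send_rows:
  series:
    - {"rx":0,"ry":0,"rz":0,"x":0,"y":0,"z":3,"gripper":202}
    - {"rx":0,"ry":0,"rz":0,"x":0,"y":0,"z":10,"gripper":202}
    - {"rx":0,"ry":0,"rz":0,"x":0,"y":0,"z":20,"gripper":202}
    - {"rx":0,"ry":0,"rz":0,"x":0,"y":0,"z":30,"gripper":202}
    - {"rx":0,"ry":0,"rz":0,"x":0,"y":0,"z":30,"gripper":202}
    - {"rx":0,"ry":0,"rz":0,"x":0,"y":0,"z":22,"gripper":202}
    - {"rx":0,"ry":0,"rz":0,"x":0,"y":0,"z":10,"gripper":202}
    - {"rx":0,"ry":0,"rz":0,"x":3,"y":15,"z":0,"gripper":202}
    - {"rx":0,"ry":0,"rz":0,"x":6,"y":30,"z":0,"gripper":202}
    - {"rx":0,"ry":0,"rz":0,"x":6,"y":30,"z":0,"gripper":202}
    - {"rx":0,"ry":0,"rz":0,"x":6,"y":30,"z":0,"gripper":202}
    - {"rx":0,"ry":0,"rz":0,"x":6,"y":30,"z":0,"gripper":202}
    - {"rx":0,"ry":0,"rz":0,"x":6,"y":30,"z":0,"gripper":202}
    - {"rx":0,"ry":0,"rz":0,"x":6,"y":30,"z":0,"gripper":202}
    - {"rx":0,"ry":0,"rz":0,"x":6,"y":30,"z":0,"gripper":202}
    - {"rx":0,"ry":0,"rz":0,"x":6,"y":30,"z":0,"gripper":202}
    - {"rx":0,"ry":0,"rz":0,"x":6,"y":30,"z":0,"gripper":202}
    - {"rx":0,"ry":0,"rz":0,"x":6,"y":30,"z":0,"gripper":202}
    - {"rx":0,"ry":0,"rz":0,"x":5,"y":25,"z":0,"gripper":202}
    - {"rx":0,"ry":0,"rz":0,"x":0,"y":0,"z":0,"gripper":202}

```text
time_s: 11.9
position: [560.1, 129.2, 158.0]
eef_rot: [-0.0, 0.996, 0.094, -0.001]
force: [0.3, -1.3, -0.2]
width: 21.7
grasp_force: 58.8
```

Run:
```python
from h import *
im=grab("wrist"); print(pose().round(3)); print(proj("wrist",pose()[:3,3]))
save(np.hstack([im[150:350,180:390],grab("side")[110:310,200:410]]),"w7.png",None,1.9)
```

```text
[[ 9.83000e-01  1.86000e-01 -2.00000e-03  5.59846e+02]
 [ 1.86000e-01 -9.83000e-01 -0.00000e+00  1.27846e+02]
 [-2.00000e-03 -0.00000e+00 -1.00000e+00  1.58051e+02]
 [ 0.00000e+00  0.00000e+00  0.00000e+00  1.00000e+00]]
[287.4 290.2]
```

View pics/w7.png

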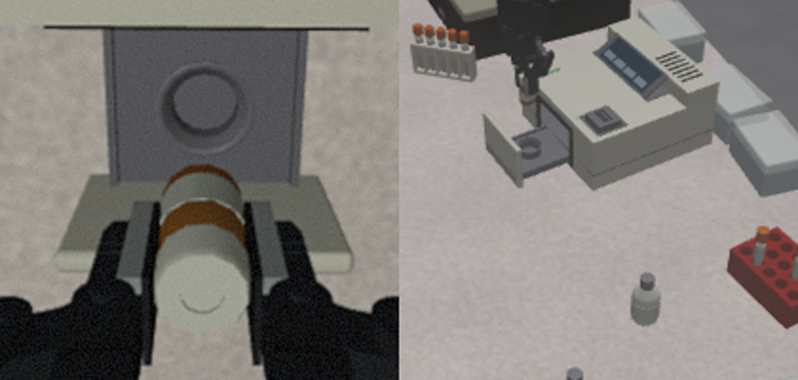

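The wrist view shows the vial held straight between the pads, base centre x=202 and cap centre x=204 in the crop. The pocket is at (202,108) and the side view confirms the vial is over the drawer.

Emit:
send_rows:
  series:
    - {"rx":0,"ry":0,"rz":0,"x":0,"y":0,"z":-20,"gripper":202}
    - {"rx":0,"ry":0,"rz":0,"x":0,"y":0,"z":-25,"gripper":202}
    - {"rx":0,"ry":0,"rz":0,"x":0,"y":0,"z":-15,"gripper":202}
    - {"rx":0,"ry":0,"rz":0,"x":0,"y":0,"z":-5,"gripper":202}
    - {"rx":0,"ry":0,"rz":0,"x":0,"y":0,"z":0,"gripper":202}
    - {"rx":0,"ry":0,"rz":0,"x":0,"y":0,"z":0,"gripper":202}
    - {"rx":0,"ry":0,"rz":0,"x":0,"y":0,"z":0,"gripper":202}

```text
time_s: 12.7
position: [560.9, 126.0, 95.2]
eef_rot: [0.0, 0.996, 0.092, 0.001]
force: [-0.7, 0.1, -0.6]
width: 21.9
grasp_force: 58.8
```

Run:
```python
from h import *
print("pocket rim seen from above vial-carry:",at("wrist",286.3,206.8,39), pose()[:3,3].round(2))
```

```text
pocket rim seen from above vial-carry: [561.6 128.6  39. ] [560.94 125.98  95.16]
```

Emit:
send_rows:
  series:
    - {"rx":0,"ry":0,"rz":0,"x":0,"y":0.8,"z":-10,"gripper":202}
    - {"rx":0,"ry":0,"rz":0,"x":0,"y":0,"z":-8,"gripper":202}
    - {"rx":0,"ry":0,"rz":0,"x":0,"y":0,"z":-4,"gripper":202}
    - {"rx":0,"ry":0,"rz":0,"x":0,"y":0,"z":-2,"gripper":202}
    - {"rx":0,"ry":0,"rz":0,"x":0,"y":0,"z":-2,"gripper":202}
    - {"rx":0,"ry":0,"rz":0,"x":0,"y":0,"z":-2,"gripper":202}
    - {"rx":0,"ry":0,"rz":0,"x":0,"y":0,"z":0,"gripper":202}
    - {"rx":0,"ry":0,"rz":0,"x":0,"y":0,"z":0,"gripper":202}

```text
time_s: 13.5
position: [560.7, 126.9, 66.4]
eef_rot: [0.0, 0.996, 0.092, 0.0]
force: [0.9, 0.1, -0.5]
width: 21.7
grasp_force: 58.8
```

Emit:
send_rows:
  series:
    - {"rx":0,"ry":0,"rz":0,"x":0,"y":0,"z":-1,"gripper":202}
    - {"rx":0,"ry":0,"rz":0,"x":0,"y":0,"z":-1,"gripper":202}
    - {"rx":0,"ry":0,"rz":0,"x":0,"y":0,"z":-1,"gripper":202}
    - {"rx":0,"ry":0,"rz":0,"x":0,"y":0,"z":-1,"gripper":202}
    - {"rx":0,"ry":0,"rz":0,"x":0,"y":0,"z":-1,"gripper":202}
    - {"rx":0,"ry":0,"rz":0,"x":0,"y":0,"z":-1,"gripper":202}
    - {"rx":0,"ry":0,"rz":0,"x":0,"y":0,"z":0,"gripper":202}
    - {"rx":0,"ry":0,"rz":0,"x":0,"y":0,"z":0,"gripper":202}

```text
time_s: 14.3
position: [560.6, 126.9, 60.3]
eef_rot: [0.0, 0.996, 0.092, 0.0]
force: [0.3, -0.7, -0.5]
width: 21.8
grasp_force: 58.8
```

Free so far. A few more millimetres in small steps.

Emit:
send_rows:
  series:
    - {"rx":0,"ry":0,"rz":0,"x":0,"y":0,"z":-0.7,"gripper":202}
    - {"rx":0,"ry":0,"rz":0,"x":0,"y":0,"z":-0.7,"gripper":202}
    - {"rx":0,"ry":0,"rz":0,"x":0,"y":0,"z":-0.7,"gripper":202}
    - {"rx":0,"ry":0,"rz":0,"x":0,"y":0,"z":-0.4,"gripper":202}
    - {"rx":0,"ry":0,"rz":0,"x":0,"y":0,"z":0,"gripper":202}
    - {"rx":0,"ry":0,"rz":0,"x":0,"y":0,"z":0,"gripper":202}

```text
time_s: 14.9
position: [560.6, 126.9, 57.8]
eef_rot: [0.0, 0.996, 0.092, -0.0]
force: [-0.3, 0.0, 0.6]
width: 21.7
grasp_force: 58.8
```

Emit:
send_rows:
  series:
    - {"rx":0,"ry":0,"rz":0,"x":0,"y":0,"z":-0.6,"gripper":202}
    - {"rx":0,"ry":0,"rz":0,"x":0,"y":0,"z":0,"gripper":190}
    - {"rx":0,"ry":0,"rz":0,"x":0,"y":0,"z":0,"gripper":184}
    - {"rx":0,"ry":0,"rz":0,"x":0,"y":0,"z":0,"gripper":180}
    - {"rx":0,"ry":0,"rz":0,"x":0,"y":0,"z":0,"gripper":175}
    - {"rx":0,"ry":0,"rz":0,"x":0,"y":0,"z":0,"gripper":168}
    - {"rx":0,"ry":0,"rz":0,"x":0,"y":0,"z":0,"gripper":160}
    - {"rx":0,"ry":0,"rz":0,"x":0,"y":0,"z":0,"gripper":145}
    - {"rx":0,"ry":0,"rz":0,"x":0,"y":0,"z":0,"gripper":130}
    - {"rx":0,"ry":0,"rz":0,"x":0,"y":0,"z":0,"gripper":130}
    - {"rx":0,"ry":0,"rz":0,"x":0,"y":0,"z":5,"gripper":130}
    - {"rx":0,"ry":0,"rz":0,"x":0,"y":0,"z":15,"gripper":130}
    - {"rx":0,"ry":0,"rz":0,"x":0,"y":0,"z":30,"gripper":130}
    - {"rx":0,"ry":0,"rz":0,"x":0,"y":0,"z":40,"gripper":130}
    - {"rx":0,"ry":0,"rz":0,"x":-25,"y":-5,"z":25,"gripper":130}
    - {"rx":0,"ry":0,"rz":0,"x":-25,"y":-5,"z":0,"gripper":255}
    - {"rx":0,"ry":0,"rz":0,"x":-25,"y":-5,"z":0,"gripper":255}
    - {"rx":0,"ry":0,"rz":0,"x":-25,"y":-5,"z":0,"gripper":255}
    - {"rx":0,"ry":0,"rz":0,"x":0,"y":0,"z":0,"gripper":255}
    - {"rx":0,"ry":0,"rz":0,"x":0,"y":0,"z":0,"gripper":255}

```text
time_s: 16.9
position: [461.0, 106.9, 172.9]
eef_rot: [0.0, 0.996, 0.092, 0.001]
force: [1.8, 0.5, 0.9]
width: 0.2
grasp_force: 0.0
```

Run:
```python
from h import *
im=grab("wrist"); print(pose()[:3,3].round(1), proj("wrist",[561,126.6,70]),proj("wrist",[510,117,86]))
save(np.hstack([im[0:220,180:390],grab("side")[110:330,200:410]]),"w8.png",None,1.9)
```

```text
[461.5 107.  172.7] [283.5  72.2] [283.6 153.5]
```

View pics/w8.png

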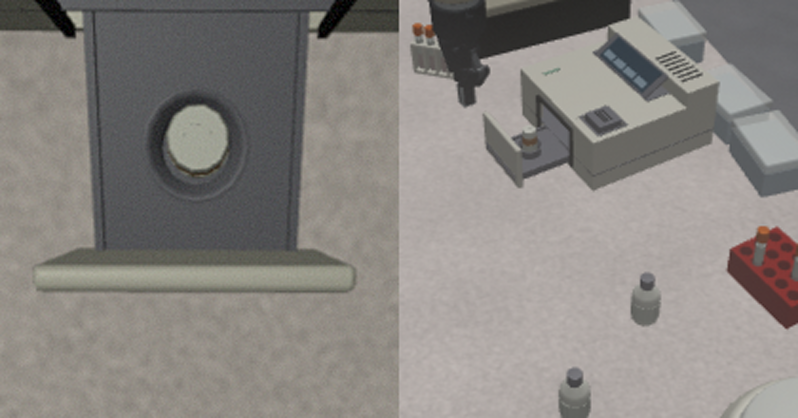

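The vial stands upright in the pocket: cap at (197,138) in the crop, that is (283.7,72.6), against the expected (283.5,72.2). The drawer is still open. I lower in front of the panel.

Emit:
send_rows:
  series:
    - {"rx":0,"ry":0,"rz":0,"x":0,"y":1,"z":-30,"gripper":255}
    - {"rx":0,"ry":0,"rz":0,"x":0,"y":0,"z":-35,"gripper":255}
    - {"rx":0,"ry":0,"rz":0,"x":0,"y":0,"z":-35,"gripper":255}
    - {"rx":0,"ry":0,"rz":0,"x":0,"y":0,"z":-15,"gripper":255}
    - {"rx":0,"ry":0,"rz":0,"x":0,"y":0,"z":-4,"gripper":255}
    - {"rx":0,"ry":0,"rz":0,"x":9.83,"y":1.84,"z":0,"gripper":255}
    - {"rx":0,"ry":0,"rz":0,"x":9.83,"y":1.84,"z":0,"gripper":255}
    - {"rx":0,"ry":0,"rz":0,"x":5.9,"y":1.1,"z":0,"gripper":255}
    - {"rx":0,"ry":0,"rz":0,"x":2.95,"y":0.55,"z":0,"gripper":255}
    - {"rx":0,"ry":0,"rz":0,"x":0.98,"y":0.18,"z":0,"gripper":255}
    - {"rx":0,"ry":0,"rz":0,"x":0,"y":0,"z":0,"gripper":255}
    - {"rx":0,"ry":0,"rz":0,"x":0,"y":0,"z":0,"gripper":255}

```text
time_s: 18.2
position: [489.9, 113.4, 53.3]
eef_rot: [0.0, 0.996, 0.092, -0.0]
force: [0.2, -0.1, 0.2]
width: -0.3
grasp_force: 0.0
```

Emit:
send_rows:
  series:
    - {"rx":0,"ry":0,"rz":0,"x":1.97,"y":0.37,"z":0,"gripper":255}
    - {"rx":0,"ry":0,"rz":0,"x":1.97,"y":0.37,"z":0,"gripper":255}
    - {"rx":0,"ry":0,"rz":0,"x":0.98,"y":0.18,"z":0,"gripper":255}
    - {"rx":0,"ry":0,"rz":0,"x":0.98,"y":0.18,"z":0,"gripper":255}
    - {"rx":0,"ry":0,"rz":0,"x":0.98,"y":0.18,"z":0,"gripper":255}
    - {"rx":0,"ry":0,"rz":0,"x":0.98,"y":0.18,"z":0,"gripper":255}
    - {"rx":0,"ry":0,"rz":0,"x":0.98,"y":0.18,"z":0,"gripper":255}
    - {"rx":0,"ry":0,"rz":0,"x":0.98,"y":0.18,"z":0,"gripper":255}
    - {"rx":0,"ry":0,"rz":0,"x":0.98,"y":0.18,"z":0,"gripper":255}
    - {"rx":0,"ry":0,"rz":0,"x":0.98,"y":0.18,"z":0,"gripper":255}
    - {"rx":0,"ry":0,"rz":0,"x":0.98,"y":0.18,"z":0,"gripper":255}
    - {"rx":0,"ry":0,"rz":0,"x":0.98,"y":0.18,"z":0,"gripper":255}
    - {"rx":0,"ry":0,"rz":0,"x":0.98,"y":0.18,"z":0,"gripper":255}
    - {"rx":0,"ry":0,"rz":0,"x":0.98,"y":0.18,"z":0,"gripper":255}
    - {"rx":0,"ry":0,"rz":0,"x":0.98,"y":0.18,"z":0,"gripper":255}
    - {"rx":0,"ry":0,"rz":0,"x":0.98,"y":0.18,"z":0,"gripper":255}

```text
time_s: 19.8
position: [507.8, 116.7, 53.2]
eef_rot: [0.0, 0.996, 0.092, -0.0]
force: [-2.4, -0.7, -0.5]
width: 0.1
grasp_force: 0.0
```

Emit:
send_rows:
  series:
    - {"rx":0,"ry":0,"rz":0,"x":1.97,"y":0.37,"z":0,"gripper":255}
    - {"rx":0,"ry":0,"rz":0,"x":1.97,"y":0.37,"z":0,"gripper":255}
    - {"rx":0,"ry":0,"rz":0,"x":2.95,"y":0.55,"z":0,"gripper":255}
    - {"rx":0,"ry":0,"rz":0,"x":2.95,"y":0.55,"z":0,"gripper":255}
    - {"rx":0,"ry":0,"rz":0,"x":2.95,"y":0.55,"z":0,"gripper":255}
    - {"rx":0,"ry":0,"rz":0,"x":2.95,"y":0.55,"z":0,"gripper":255}
    - {"rx":0,"ry":0,"rz":0,"x":2.95,"y":0.55,"z":0,"gripper":255}
    - {"rx":0,"ry":0,"rz":0,"x":2.95,"y":0.55,"z":0,"gripper":255}
    - {"rx":0,"ry":0,"rz":0,"x":2.95,"y":0.55,"z":0,"gripper":255}
    - {"rx":0,"ry":0,"rz":0,"x":2.95,"y":0.55,"z":0,"gripper":255}
    - {"rx":0,"ry":0,"rz":0,"x":2.95,"y":0.55,"z":0,"gripper":255}
    - {"rx":0,"ry":0,"rz":0,"x":2.95,"y":0.55,"z":0,"gripper":255}
    - {"rx":0,"ry":0,"rz":0,"x":2.95,"y":0.55,"z":0,"gripper":255}
    - {"rx":0,"ry":0,"rz":0,"x":2.95,"y":0.55,"z":0,"gripper":255}
    - {"rx":0,"ry":0,"rz":0,"x":2.95,"y":0.55,"z":0,"gripper":255}
    - {"rx":0,"ry":0,"rz":0,"x":2.95,"y":0.55,"z":0,"gripper":255}
    - {"rx":0,"ry":0,"rz":0,"x":2.95,"y":0.55,"z":0,"gripper":255}
    - {"rx":0,"ry":0,"rz":0,"x":1.97,"y":0.37,"z":0,"gripper":255}
    - {"rx":0,"ry":0,"rz":0,"x":0.98,"y":0.18,"z":0,"gripper":255}
    - {"rx":0,"ry":0,"rz":0,"x":0,"y":0,"z":0,"gripper":255}

```text
time_s: 21.8
position: [559.1, 126.2, 53.2]
eef_rot: [0.0, 0.996, 0.092, 0.0]
force: [-3.5, -1.9, -0.7]
width: 0.2
grasp_force: 0.0
```

Emit:
send_rows:
  series:
    - {"rx":0,"ry":0,"rz":0,"x":0.98,"y":0.18,"z":0,"gripper":255}
    - {"rx":0,"ry":0,"rz":0,"x":0.98,"y":0.18,"z":0,"gripper":255}
    - {"rx":0,"ry":0,"rz":0,"x":0.98,"y":0.18,"z":0,"gripper":255}
    - {"rx":0,"ry":0,"rz":0,"x":0.98,"y":0.18,"z":0,"gripper":255}
    - {"rx":0,"ry":0,"rz":0,"x":0.98,"y":0.18,"z":0,"gripper":255}
    - {"rx":0,"ry":0,"rz":0,"x":0.98,"y":0.18,"z":0,"gripper":255}
    - {"rx":0,"ry":0,"rz":0,"x":0.98,"y":0.18,"z":0,"gripper":255}
    - {"rx":0,"ry":0,"rz":0,"x":0.98,"y":0.18,"z":0,"gripper":255}
    - {"rx":0,"ry":0,"rz":0,"x":0.98,"y":0.18,"z":0,"gripper":255}
    - {"rx":0,"ry":0,"rz":0,"x":0.98,"y":0.18,"z":0,"gripper":255}
    - {"rx":0,"ry":0,"rz":0,"x":0.98,"y":0.18,"z":0,"gripper":255}
    - {"rx":0,"ry":0,"rz":0,"x":0.98,"y":0.18,"z":0,"gripper":255}
    - {"rx":0,"ry":0,"rz":0,"x":0,"y":0,"z":0,"gripper":255}
    - {"rx":0,"ry":0,"rz":0,"x":0,"y":0,"z":0,"gripper":255}

```text
time_s: 23.2
position: [570.0, 128.2, 53.2]
eef_rot: [0.0, 0.996, 0.092, -0.001]
force: [-8.0, -3.3, 1.8]
width: 0.3
grasp_force: 0.0
```

Emit:
send_rows:
  series:
    - {"rx":0,"ry":0,"rz":0,"x":0.98,"y":0.18,"z":0,"gripper":255}
    - {"rx":0,"ry":0,"rz":0,"x":0.98,"y":0.18,"z":0,"gripper":255}
    - {"rx":0,"ry":0,"rz":0,"x":0.98,"y":0.18,"z":0,"gripper":255}
    - {"rx":0,"ry":0,"rz":0,"x":0.98,"y":0.18,"z":0,"gripper":255}
    - {"rx":0,"ry":0,"rz":0,"x":0.98,"y":0.18,"z":0,"gripper":255}
    - {"rx":0,"ry":0,"rz":0,"x":0.98,"y":0.18,"z":0,"gripper":255}
    - {"rx":0,"ry":0,"rz":0,"x":0.98,"y":0.18,"z":0,"gripper":255}
    - {"rx":0,"ry":0,"rz":0,"x":0,"y":0,"z":0,"gripper":255}
    - {"rx":0,"ry":0,"rz":0,"x":0,"y":0,"z":0,"gripper":255}

```text
time_s: 24.1
position: [577.4, 129.6, 53.2]
eef_rot: [0.0, 0.996, 0.092, -0.0]
force: [-4.9, -2.7, -0.1]
width: 0.3
grasp_force: 0.0
```

Emit:
send_rows:
  series:
    - {"rx":0,"ry":0,"rz":0,"x":0.49,"y":0.09,"z":0,"gripper":255}
    - {"rx":0,"ry":0,"rz":0,"x":0.49,"y":0.09,"z":0,"gripper":255}
    - {"rx":0,"ry":0,"rz":0,"x":0.49,"y":0.09,"z":0,"gripper":255}
    - {"rx":0,"ry":0,"rz":0,"x":0.49,"y":0.09,"z":0,"gripper":255}
    - {"rx":0,"ry":0,"rz":0,"x":0.49,"y":0.09,"z":0,"gripper":255}
    - {"rx":0,"ry":0,"rz":0,"x":0.49,"y":0.09,"z":0,"gripper":255}
    - {"rx":0,"ry":0,"rz":0,"x":0,"y":0,"z":0,"gripper":255}
    - {"rx":0,"ry":0,"rz":0,"x":0,"y":0,"z":0,"gripper":255}

```text
time_s: 24.9
position: [578.8, 130.0, 53.1]
eef_rot: [0.0, 0.996, 0.092, -0.002]
force: [-12.4, -3.1, 4.2]
width: 0.3
grasp_force: 0.0
```

Emit:
send_rows:
  series:
    - {"rx":0,"ry":0,"rz":0,"x":0.3,"y":0.05,"z":0,"gripper":255}
    - {"rx":0,"ry":0,"rz":0,"x":0,"y":0,"z":0,"gripper":255}
    - {"rx":0,"ry":0,"rz":0,"x":0,"y":0,"z":0,"gripper":255}

```text
time_s: 25.2
position: [579.0, 130.1, 53.1]
eef_rot: [0.0, 0.996, 0.092, -0.002]
force: [-13.6, -3.0, 4.6]
width: 0.1
grasp_force: 0.0
```

Emit:
send_rows:
  series:
    - {"rx":0,"ry":0,"rz":0,"x":0.3,"y":0.05,"z":0,"gripper":255}
    - {"rx":0,"ry":0,"rz":0,"x":0.2,"y":0.04,"z":0,"gripper":255}
    - {"rx":0,"ry":0,"rz":0,"x":0,"y":0,"z":0,"gripper":255}
    - {"rx":0,"ry":0,"rz":0,"x":0,"y":0,"z":0,"gripper":255}

```text
time_s: 25.6
position: [579.1, 130.1, 53.1]
eef_rot: [0.0, 0.996, 0.092, -0.003]
force: [-15.1, -5.4, 7.0]
width: 0.2
grasp_force: 0.0
```

Run:
```python
from h import *
print(telemetry.get_state()["force"]); im=grab("wrist"); print(pose()[:3,3], proj("wrist",[608.2-14.7,135.4-2.8,86]), proj("wrist",[663,67,110]))
save(im,"w9.png",None,1.4)
```

```text
[-15.0695514   -5.44509687   7.00309734]
[579.05155652 130.07239588  53.09462374] [284.6 305.8] [636.5 156.1]
```

View pics/w9.png

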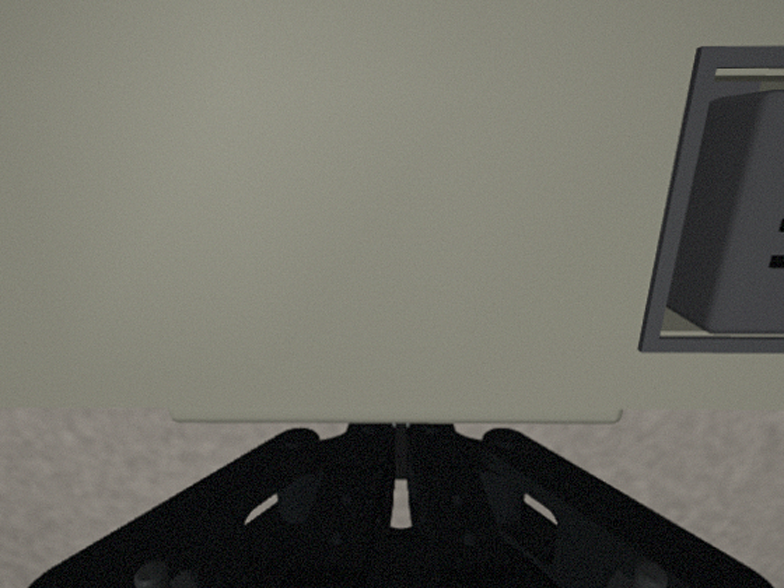

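The panel is nearly home: its top edge is at row 421, and the key is up at the right. The force is 16 N along the push, so I ease a touch further, then back off slowly to test the latch.

Emit:
send_rows:
  series:
    - {"rx":0,"ry":0,"rz":0,"x":0.2,"y":0.04,"z":0,"gripper":255}
    - {"rx":0,"ry":0,"rz":0,"x":0.2,"y":0.04,"z":0,"gripper":255}
    - {"rx":0,"ry":0,"rz":0,"x":0,"y":0,"z":0,"gripper":255}
    - {"rx":0,"ry":0,"rz":0,"x":0,"y":0,"z":0,"gripper":255}

```text
time_s: 26.05
position: [579.1, 130.1, 53.1]
eef_rot: [0.0, 0.996, 0.092, -0.003]
force: [-17.5, -4.9, 6.4]
width: -0.1
grasp_force: 0.0
```

Emit:
send_rows:
  series:
    - {"rx":0,"ry":0,"rz":0,"x":-0.98,"y":-0.18,"z":0,"gripper":255}
    - {"rx":0,"ry":0,"rz":0,"x":-0.98,"y":-0.18,"z":0,"gripper":255}
    - {"rx":0,"ry":0,"rz":0,"x":-0.49,"y":-0.09,"z":0,"gripper":255}
    - {"rx":0,"ry":0,"rz":0,"x":0,"y":0,"z":0,"gripper":255}
    - {"rx":0,"ry":0,"rz":0,"x":0,"y":0,"z":0,"gripper":255}

```text
time_s: 26.55
position: [578.8, 130.0, 53.1]
eef_rot: [0.0, 0.996, 0.092, -0.0]
force: [-5.8, -1.6, -0.2]
width: 0.1
grasp_force: 0.0
```

Emit:
send_rows:
  series:
    - {"rx":0,"ry":0,"rz":0,"x":-0.98,"y":-0.18,"z":0,"gripper":255}
    - {"rx":0,"ry":0,"rz":0,"x":-0.49,"y":-0.09,"z":0,"gripper":255}
    - {"rx":0,"ry":0,"rz":0,"x":0,"y":0,"z":0,"gripper":255}
    - {"rx":0,"ry":0,"rz":0,"x":0,"y":0,"z":0,"gripper":255}

```text
time_s: 26.95
position: [578.2, 129.8, 53.4]
eef_rot: [0.0, 0.996, 0.092, 0.0]
force: [-0.1, 1.2, -0.3]
width: 0.0
grasp_force: 0.0
```

The force is gone while the drawer has held its place, so it has latched. I withdraw and check numerically.

Emit:
send_rows:
  series:
    - {"rx":0,"ry":0,"rz":0,"x":-4.9,"y":-0.9,"z":0,"gripper":255}
    - {"rx":0,"ry":0,"rz":0,"x":-14.7,"y":-2.8,"z":0,"gripper":255}
    - {"rx":0,"ry":0,"rz":0,"x":-29.5,"y":-5.5,"z":0,"gripper":255}
    - {"rx":0,"ry":0,"rz":0,"x":-34.4,"y":-6.4,"z":0,"gripper":255}
    - {"rx":0,"ry":0,"rz":0,"x":-29.5,"y":-5.5,"z":20,"gripper":255}
    - {"rx":0,"ry":0,"rz":0,"x":0,"y":0,"z":45,"gripper":255}
    - {"rx":0,"ry":0,"rz":0,"x":0,"y":-30,"z":40,"gripper":255}
    - {"rx":0,"ry":0,"rz":0,"x":0,"y":-40,"z":25,"gripper":255}
    - {"rx":0,"ry":0,"rz":0,"x":0,"y":-40,"z":0,"gripper":255}
    - {"rx":0,"ry":0,"rz":0,"x":0,"y":-40,"z":0,"gripper":255}
    - {"rx":0,"ry":0,"rz":0,"x":0,"y":-40,"z":0,"gripper":255}
    - {"rx":0,"ry":0,"rz":0,"x":0,"y":0,"z":0,"gripper":255}
    - {"rx":0,"ry":0,"rz":0,"x":0,"y":0,"z":0,"gripper":255}

```text
time_s: 28.25
position: [464.3, -81.9, 183.2]
eef_rot: [-0.0, 0.996, 0.091, -0.0]
force: [-0.3, 0.4, 0.4]
width: 0.2
grasp_force: 0.0
```

Run:
```python
from h import *
o=cv2.imread("pics/top0.png")[:,:,::-1]; n=cv2.resize(grab("top"),None,fx=1.4,fy=1.4,interpolation=cv2.INTER_CUBIC)
o2=cv2.imread("pics/side0.png")[:,:,::-1]; n2=cv2.resize(grab("side"),None,fx=1.4,fy=1.4,interpolation=cv2.INTER_CUBIC)
for a,b,(x0,y0,x1,y1) in ((o,n,(205,130,350,330)),(o2,n2,(300,160,520,300)),(o,n,(440,235,550,335))):
  d=cv2.absdiff(a,b).max(2)[y0:y1,x0:x1]>45; ys,xs=np.nonzero(d); print(d.sum(), (xs.min()+x0,xs.max()+x0,ys.min()+y0,ys.max()+y0) if len(xs) else None)
print(pose()[:3,3], telemetry.get_state()["time_s"])
```

```text
75 (np.int64(343), np.int64(349), np.int64(308), np.int64(329))
4006 (np.int64(300), np.int64(381), np.int64(160), np.int64(287))
327 (np.int64(440), np.int64(464), np.int64(263), np.int64(311))
[464.48622978 -80.70076903 183.18314276] 28.35
```

The analyser region in the top view matches the shut start; the few changed pixels there are in its far corner, by the arm. The drawer is holding, so I hand in.

```bash
python3 -c "
from h import *
print(job.close_job())"
```

```text
the job is handed in; nothing more can be done
None
```

Handed in at about 28 s: the key was pressed, the vial stands in the pocket, and the drawer is latched shut (highest push read about 19 N, and nothing else on the bench was touched); I viewed 11 pictures, one over the limit of 10.

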